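# Close the well-plate clamp and tighten its three knobs

## Task

The well plate is lying in its clamp with the cover standing open: lower the cover gently until it is fully shut, then turn its three black wing knobs clockwise to their end stops, the two beside the hinge first (in either order) and the single one at the front edge last. Leave the tip box and the two bottles standing where they are.

Things in the scene. Friction and masses are not known exactly. Their poses are not given: they have to be found in the camera images.
- clamp: White clamp fixed to the bench, 160 (x) by 180 (y) by 60 mm high, holding a blue 96-well plate. Origin: centre of its underside. x points from front edge to hinge edge (roughly away from the robot), y left, z up. The hinge line runs along y, at x = +78 mm, 60.5 mm up; the shut cover's upper face is 68.5 mm above the bench.
- cover (a joint): Hinge angle (rad) of the cover: 0 is fully shut, flat on the clamp; it starts between 0.75 and 1.2, leaning back with its free front edge raised, and stops at 1.45. The hinge is stiff enough that the cover stays where it is left; swinging it shut takes 1 to 4 N square to it at the tab.
- cover_hinge (a point): Point on the hinge line in the middle of the cover's rear edge, at the cover's lower face. Its x axis lies in the cover and points from the front edge to the hinge, y along the hinge, z out of the cover's upper face. The cover is an aluminium frame with a clear window, 153 mm from hinge to front edge, 180 mm wide, 8 mm thick.
- cover_tab (a point): Middle of the upper face of the flat tab that juts out of the middle of the cover's front edge: 60 mm wide, reaching 30 mm beyond the edge, 8 mm thick. This point lies 168 mm from the hinge line along the cover. Push here from above to shut the cover. Same axes as cover_hinge.
- knob_left (a joint): Angle (rad) of the captive wing knob beside the hinge at the left (32 mm in front of the hinge line, 60 mm left of the middle). Starts loose at 0.1 to 0.45, turns clockwise seen from above the shut cover, to a hard stop at 1.571. At 0 its grip bar lies along the clamp's x; at the stop it is parallel to the hinge line. Steady friction 0.06 N m; stays where it is left.
- knob_right (a joint): Angle (rad) of the captive wing knob beside the hinge at the right (32 mm in front of the hinge line, 60 mm right of the middle). Starts loose at 0.1 to 0.45, turns clockwise seen from above the shut cover, to a hard stop at 1.571. At 0 its grip bar lies along the clamp's x; at the stop it is parallel to the hinge line. Steady friction 0.06 N m; stays where it is left.
- knob_front (a joint): Angle (rad) of the captive wing knob in the middle of the cover's front edge (126 mm in front of the hinge line). Starts loose at 0.1 to 0.45, turns clockwise seen from above the shut cover, to a hard stop at 1.571. At 0 its grip bar lies along the clamp's x; at the stop it is parallel to the hinge line. Steady friction 0.06 N m; stays where it is left.
- knob_left_grip (a point): Left hinge-side knob. Point on its axis, 37 mm above the cover's upper face. x: along the grip bar (40 mm long, 14 mm thick, black plastic, its top 44 mm above the cover face; it stands on a 42 mm disc, top 14 mm above the face, over a 54 mm steel washer, top 6 mm). z: turning axis, away from the cover. Pinch the bar across its 14 mm (along y).
- knob_right_grip (a point): Right hinge-side knob. Point on its axis, 37 mm above the cover's upper face. x: along the grip bar (40 mm long, 14 mm thick, black plastic, its top 44 mm above the cover face; it stands on a 42 mm disc, top 14 mm above the face, over a 54 mm steel washer, top 6 mm). z: turning axis, away from the cover. Pinch the bar across its 14 mm (along y).
- knob_front_grip (a point): Front knob. Point on its axis, 37 mm above the cover's upper face. x: along the grip bar (40 mm long, 14 mm thick, black plastic, its top 44 mm above the cover face; it stands on a 42 mm disc, top 14 mm above the face, over a 54 mm steel washer, top 6 mm). z: turning axis, away from the cover. Pinch the bar across its 14 mm (along y).
- tip_box: Loose pipette-tip box, white with a clear lid, 85 by 122 by 62 mm, to the left of the clamp; origin at the centre of its underside. Leave it standing where it is.
- bottle_large: Loose white bottle, 52 mm across, 95 mm high, to the right of the clamp; origin at the centre of its underside. Leave it standing where it is.
- bottle_small: Loose small white jar, 38 mm across, 65 mm high, to the right of the clamp nearer the robot; origin at the centre of its underside. Leave it standing where it is.

How it is judged:
By the outcome, as a careful person would: the job done as asked, in the order asked, and still so for the second after the job is handed in, with the robot touching nothing.
It also fails if it takes over 72 s, if anything falls off the work surface, if the arm or the gripper's body presses on something with over 40 N, if the wrist force passes 120 N, or if a joint passes its speed limit or range.

## Robot

A 6-joint arm with a two-finger parallel gripper is mounted at the origin on the work surface. World frame = base frame: x ahead of the robot, y to its left, z up, the work surface at z = 0. Lengths are in m, angles in rad, forces in N, time in s.
With the tool pointing down it reaches from about 0.25 to 0.725 m from the base axis. Payload 4 kg.
Tool frame: the origin (TCP) lies midway between the tips of the shut fingers; the grasp point (between the pads) lies 19 mm behind it (bot.grip_depth is the distance from the TCP to the grasp point, in m); z points along the fingers, y is the line along which they close (so a half turn about z gives the same grasp; the last joint's range is limited). The gripper opens to 85 mm and grips with 20 to 120 N. Pads are 22 mm wide; open, the fingers measure 114 mm over their backs; the gripper's body (76 mm by 85 mm) begins 54 mm behind the grasp point. The pads swing forward as they close: fully open they stand 13 mm farther back than shut.
Start: joints at [-1.244, 0.241, 0.005, 1.335, 0, 1.571], TCP at [0.161, -0.474, 0.231] pointing down, gripper open.
Joint ranges: [-2.72, 2.72], [-1.05, 1.87], [-1.09, 1.28], [-1.99, 2.15], [-1.42, 1.44], [-3.14, 3.14]. Speed limits (rad/s): [2.79, 2.79, 3.14, 3.14, 3.14, 3.14].

## Interface

Orientations are given as a unit quaternion [x, y, z, w].
In Python, from workcell import bot gives the robot as it stands.
- The arm moves only by the shell command python3 -m creep 'ROWS'. ROWS is JSON, one flat list of numbers, 5 for each row, row after row: the shift along the world's x, y, z in m, then the turn about the world's z in rad, then the finger opening in m, from 0 to 0.0854. In form: [x, y, z, twist, claw, x, y, z, twist, claw, ...]. A call has 1 to 10 rows; each row is the pose to reach, as a shift and turn from the pose commanded when the call began; what a row does not reach only later rows make up. A row lasts 1/12 s, in which the tool goes at most 41.7 mm and 7.16 degrees, less where a joint would pass 70% of its speed; a pose out of reach is approached as far as the arm can. A call with a gripper value outside its range is refused whole. The fingers move at their own pace and stop on an object; the grip force is fixed at half the most. Time passes only in rows, so rows that repeat a pose let the fingers close. It gives the time, the measured TCP pose, the force, the opening and the grip force at its end, in the units of the state.
- bot.get_obs(): the state, without advancing time (a new reading comes with each control period).
- bot.camera(name): name is "side" or "top" or "wrist"; returns a dict with "pixels" (420x560x3 uint8, red, green, blue), "camera_matrix" (3x3 intrinsics, pixels), "extrinsics" (4x4, takes a point from world to camera coordinates); the wrist camera has in their place "T_tool_cam" (4x4, takes a point from camera to tool coordinates, whose origin is the TCP and whose axes are the flange's). Camera axes: x right, y down, z forward; pixel columns grow to the right and rows downward; lengths in m; the calibration is good to about 2 mm. A picture is of the moment at which its call begins: read the wrist's pose just before it. There is no depth.
- bot.job_done(): hands the job in; it is judged then, once.
Trained networks look in the newest picture that a camera, given by its name, has taken for a name from the list of things; names that differ only in an ending like _2 or _b are one class to them, and where a whole thing is asked for, a point or a joint stands for the part that bears it (a point fixed in the world has none). Each returns a list of dicts, best first, with "score" (0 to 1); they miss things now and then, are a little off and sometimes report something else, mostly with a low value. They report only what shows in the picture. A call takes as long as a camera call.
- bot.look_for(camera, thing): "centre" ([column, row] as shares, 0 to 1, of the picture: columns of its width, rows of its height, amid what is visible of it).
- bot.place_of(camera, thing): "centre" ([column, row] as shares, 0 to 1, of the picture: columns of its width, rows of its height: a listed point, or the origin of a listed thing).
The state is a dict: "clock": time; "joint_pos": joint angles; "joint_vel": joint speeds; "tau": joint torques, N m; "eef_pos": TCP position; "tool_rot": TCP orientation; "ft_force": force on the tool from outside, world axes, zero at the start; "ft_torque": the same for the moment, N m; "grip_width": finger opening in m; "grasp_force": force on a finger pad.
Only numpy, scipy, OpenCV 4.12 (cv2) and the standard library are available. Lean on these libraries where they do the work, as an engineer would, in place of code of your own. Each camera call takes 0.05 s, during which the arm holds its last target. There are 200 camera calls.

## Working session

There is one attempt and no reset: what is moved stays moved. The work goes in short steps, Python scripts to look and compute and a shell command to move; the robot and the scene stay as the last step left them, time stands still between calls to the robot, and variables do not carry over. Pictures are saved under pics/ and viewed, at most 10 in all, crops included, and the job is handed in when it is done.

```bash
mkdir -p pics; ls
cat > h.py <<'E'
import numpy as np, cv2
from workcell import bot
def shot(cam,name=None):
    c=bot.camera(cam)
    if name: cv2.imwrite('pics/'+name+'.png',c['pixels'][:,:,::-1])
    return c
def P(c):
    return np.array(c['camera_matrix']),np.array(c['extrinsics'])
def px(r): return np.array(r['centre'])*[560,420]
def ray(c,p):
    K,E=P(c); d=np.linalg.inv(K)@[p[0],p[1],1]; R=E[:3,:3]
    return -R.T@E[:3,3], R.T@d
def atz(c,p,z):
    o,d=ray(c,p); return o+d*(z-o[2])/d[2]
E
python3 - <<'E'
from h import *
things="clamp cover_hinge cover_tab knob_left_grip knob_right_grip knob_front_grip tip_box bottle_large bottle_small".split()
for cam in("top","side"):
    c=shot(cam,cam+'0'); K,E=P(c); print(cam,K.round(1).tolist(),ray(c,[280,210]))
    for t in things:
        print(t,[(px(r).round(1).tolist(),round(r['score'],2)) for r in bot.place_of(cam,t)[:2]])
print(bot.get_obs())
E
```

```text
pics
top [[435.5, 0.0, 280.4], [0.0, 435.5, 208.6], [0.0, 0.0, 1.0]] (array([0.48920768, 0.06704061, 1.07376239]), array([ 7.28980586e-02, -6.87616883e-04, -9.97344598e-01]))
clamp [([239.4, 208.4], 0.65)]
cover_hinge [([242.1, 169.8], 0.7)]
cover_tab [([230.7, 191.9], 0.77)]
knob_left_grip [([218.0, 152.5], 0.66)]
knob_right_grip [([271.6, 163.0], 0.74)]
knob_front_grip [([235.0, 170.8], 0.81)]
tip_box [([148.1, 188.0], 0.74)]
bottle_large [([312.5, 208.6], 0.57)]
bottle_small [([303.4, 233.8], 0.76)]
side [[427.1, 0.0, 284.3], [0.0, 427.1, 205.2], [0.0, 0.0, 1.0]] (array([0.32666264, 0.71767979, 0.771171  ]), array([ 0.2488456 , -0.6667249 , -0.70269705]))
clamp [([193.7, 346.2], 0.67), ([262.7, 266.3], 0.58)]
cover_hinge [([235.6, 230.6], 0.95)]
cover_tab [([257.0, 195.0], 0.58)]
knob_left_grip [([203.8, 229.1], 0.5)]
knob_right_grip []
knob_front_grip [([235.3, 190.8], 0.66)]
tip_box [([196.9, 342.6], 0.74)]
bottle_large [([291.7, 211.7], 0.61)]
bottle_small [([309.7, 227.8], 0.97)]
{'clock': 1.0, 'joint_pos': array([-1.24399398e+00,  2.40571664e-01,  5.03476975e-03,  1.33518085e+00,
       -2.87875021e-05,  1.57077519e+00]), 'joint_vel': array([ 0.00024653,  0.00019275,  0.00171446, -0.00019765,  0.00034894,
        0.00180379]), 'tau': array([ 1.67423905e-04, -3.72216475e+01,  2.52697349e+01,  1.24355094e-03,
       -1.16593951e-04, -6.05994657e-06]), 'eef_pos': array([ 0.16050772, -0.47356283,  0.23133393]), 'tool_rot': array([ 9.86677985e-01,  1.62685439e-01, -7.81066130e-06,  4.11098507e-05]), 'ft_force': array([-0.45226531,  0.47216876, -0.55415343]), 'ft_torque': array([-0.02786195,  0.00749694,  0.01296064]), 'grasp_force': 0.0, 'grip_width': 0.08534980884094849}
```

```bash
python3 - <<'E'
import cv2,numpy as np
a=cv2.imread('pics/top0.png')[90:300,90:370];b=cv2.imread('pics/side0.png')[130:410,100:400]
a=cv2.resize(a,(400,300));b=cv2.resize(b,(400,373))
v=np.zeros((373,800,3),np.uint8);v[:300,:400]=a;v[:,400:]=b
cv2.imwrite('pics/v0.png',v)
E
python3 - <<'E'
from h import *
from scipy.optimize import least_squares
import itertools
cs={k:shot(k) for k in("top","side")}
pts=dict(cover_hinge=(0,0,0),cover_tab=(-.168,0,.008),knob_left_grip=(-.032,.06,.045),knob_right_grip=(-.032,-.06,.045),knob_front_grip=(-.126,0,.045))
obs=[]
for k in cs:
    for t in list(pts)+['clamp']:
        r=bot.place_of(k,t)
        for q in r[:2]: 
            if q['score']>.45: obs.append((k,t,px(q)))
def world(p,t):
    x,y,yaw,th=p; c,s=np.cos(th),np.sin(th)
    if t=='clamp': l=np.array([0,0,0.])
    else:
        a=pts[t]; # cover rotated about y by th: front raises
        l=np.array([.078+c*a[0]+s*a[2],a[1],.0605-s*a[0]+c*a[2]])
    cy,sy=np.cos(yaw),np.sin(yaw)
    return np.array([x+cy*l[0]-sy*l[1],y+sy*l[0]+cy*l[1],l[2]])
def proj(c,X):
    K,E=P(c); u=K@(E[:3,:3]@X+E[:3,3]); return u[:2]/u[2]
f=lambda p:np.concatenate([proj(cs[k],world(p,t))-q for k,t,q in obs])
s=least_squares(f,[.5,.15,0,1],loss='soft_l1',f_scale=2)
print(s.x,s.cost)
for o,r in zip(obs,f(s.x).reshape(-1,2)): print(o[0],o[1],r.round(1))
for t in pts: print(t,world(s.x,t).round(3))
for t in('tip_box','bottle_large','bottle_small'):
    for k in cs:
        r=bot.place_of(k,t); print(t,k,[atz(cs[k],px(q),0).round(3) for q in r[:2]])
E
```

```text
[ 0.57329533  0.16539614 -0.20738357  1.11218829] 97.99759066351042
top cover_hinge [3.  2.8]
top cover_tab [-0.4 -0.7]
top knob_left_grip [-0.7  0.9]
top knob_right_grip [-2.5 -1.1]
top knob_front_grip [ 1.2 -0.8]
top knob_front_grip [20.1 20.2]
top clamp [-3.  -0.8]
side cover_hinge [-1.7  2. ]
side cover_tab [ 1.5 -2.1]
side knob_left_grip [ 0.1 -0.8]
side clamp [-3.2  1.3]
cover_hinge [0.65  0.149 0.06 ]
cover_tab [0.584 0.163 0.215]
knob_left_grip [0.688 0.203 0.109]
knob_right_grip [0.663 0.085 0.109]
knob_front_grip [0.635 0.153 0.193]
tip_box top [array([0.628, 0.392, 0.   ]), array([0.603, 0.188, 0.   ])]
tip_box side [array([0.616, 0.389, 0.   ]), array([0.753, 0.108, 0.   ])]
bottle_large top [array([ 0.578, -0.017,  0.   ])]
bottle_large side [array([0.51 , 0.028, 0.   ]), array([ 0.574, -0.021,  0.   ])]
bottle_small top [array([0.507, 0.018, 0.   ])]
bottle_small side [array([0.503, 0.029, 0.   ])]
```

View pics/v0.png

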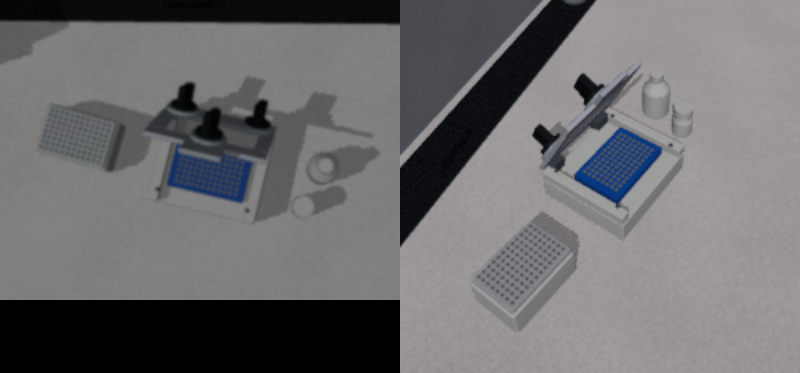

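The views show the cover standing open at about 1.1 rad, with the clamp yawed about -0.21 rad. I'll go over the cover and then come in behind the tab.

```bash
python3 -m creep '[0,0,0.04,0.1,0, 0.01,0.02,0.08,0.2,0, 0.03,0.05,0.1,0.3,0, 0.06,0.08,0.1,0.4,0, 0.09,0.11,0.1,0.5,0, 0.12,0.14,0.1,0.6,0, 0.15,0.18,0.1,0.7,0, 0.17,0.22,0.1,0.8,0, 0.19,0.26,0.1,0.9,0, 0.21,0.29,0.1,1.0,0]'
python3 -m creep '[0.02,0.03,0,0.1,0, 0.05,0.06,0,0.2,0, 0.08,0.10,0,0.3,0, 0.11,0.13,0,0.4,0, 0.14,0.17,0,0.5,0, 0.17,0.20,0,0.6,0, 0.20,0.24,0,0.7,0, 0.23,0.27,0,0.8,0, 0.25,0.31,0,0.9,0, 0.255,0.338,0,1.0,0]'
python3 -m creep '[0,0,0,0.1,0, 0,0,0,0.2,0, 0,0,0,0.3,0, 0,0,0,0.4,0, 0,0,0,0.5,0, 0,0,0,0.6,0, 0,0,0,0.604,0, 0,0,0,0.604,0]'
python3 - <<'E'
from h import *
o=bot.get_obs();print(o['joint_pos'],o['eef_pos'],o['tool_rot'],o['ft_force'])
shot('side','s1')
for t in("cover_tab","knob_front_grip","cover_hinge"):print(t,[(px(r).round(1).tolist(),round(r['score'],2)) for r in bot.place_of('side',t)[:2]])
E
```

```text
clock: 2.83
eef_pos: [0.3638, -0.193, 0.3316]
tool_rot: [0.786, 0.618, 0.0, 0.0]
ft_force: [0.8, 0.3, 0.7]
grip_width: -0.0001
grasp_force: 0.0
clock: 3.67
eef_pos: [0.6143, 0.1297, 0.3304]
tool_rot: [0.394, 0.919, -0.0, 0.0]
ft_force: [0.3, -0.6, 0.6]
grip_width: -0.0002
grasp_force: 0.0
clock: 4.33
eef_pos: [0.6127, 0.1284, 0.3312]
tool_rot: [0.106, 0.994, -0.0, -0.0]
ft_force: [0.8, 0.5, -0.1]
grip_width: -0.0
grasp_force: 0.0
[ 2.06646868e-01  5.08040021e-01  6.52798061e-01  1.71578265e+00
 -1.83249962e-05  4.19732659e-01] [0.61271527 0.12844362 0.331173  ] [ 1.06341440e-01  9.94329666e-01 -4.38836353e-05 -1.05767598e-04] [ 0.78474332  0.47647153 -0.12991321]
cover_tab [([256.3, 197.7], 0.84)]
knob_front_grip [([235.6, 189.5], 0.67)]
cover_hinge [([233.7, 234.8], 0.87)]
```

```bash
python3 -m creep '[0.013,0.026,0,0,0, 0.013,0.026,-0.03,0,0, 0.013,0.026,-0.06,0,0, 0.013,0.026,-0.08,0,0, 0.013,0.026,-0.095,0,0, 0.013,0.026,-0.095,0,0]'
python3 - <<'E'
from h import *
shot('side','s2');shot('top','t2')
a=cv2.imread('pics/s2.png')[130:300,150:350];b=cv2.imread('pics/t2.png')[100:270,150:350]
cv2.imwrite('pics/v2.png',cv2.resize(np.hstack([b,a]),(800,340),interpolation=cv2.INTER_CUBIC))
E
```

```text
clock: 5.03
eef_pos: [0.6236, 0.154, 0.2318]
tool_rot: [0.106, 0.994, -0.001, -0.004]
ft_force: [-0.4, -0.2, 0.0]
grip_width: 0.0
grasp_force: 0.0
```

View pics/v2.png

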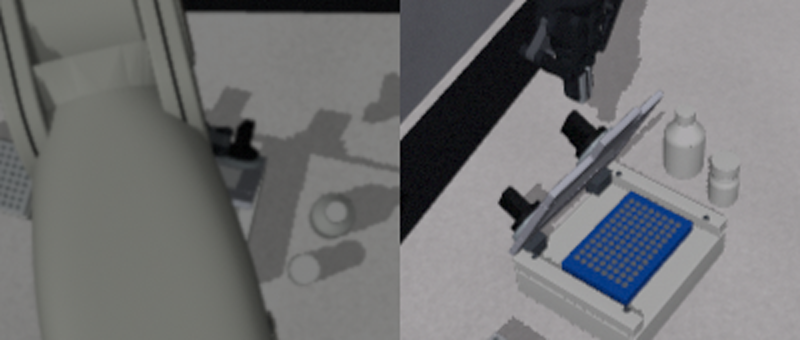

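Run:
```python
from h import *
c=shot('side');K,E=P(c)
x,y,yaw=.5733,.1654,-.2074
def pr(l):
    cy,sy=np.cos(yaw),np.sin(yaw);X=np.array([x+cy*l[0]-sy*l[1],y+sy*l[0]+cy*l[1],l[2]])
    u=K@(E[:3,:3]@X+E[:3,3]);u=u[:2]/u[2];return ((u-[150,130])*2+[400,0]).round(0)
for th in(.8,.95,1.11):
    s,co=np.sin(th),np.cos(th)
    cov=lambda r,w,h:pr([.078-co*r+s*h,w,.0605+s*r+co*h])
    print(th,'hingeL',cov(0,.09,0),'hingeR',cov(0,-.09,0),'frontL',cov(.153,.09,0),'frontR',cov(.153,-.09,0),'tabend',cov(.183,.03,.008),cov(.183,-.03,.008),'kf',cov(.126,0,.052),'kl',cov(.032,.06,.052),'kr',cov(.032,-.06,.052))
X=np.array([.6236,.154,.2318]);u=K@(E[:3,:3]@X+E[:3,3]);print((u[:2]/u[2]-[150,130])*2+[400,0])
```

```text
0.8 hingeL [514. 257.] hingeR [613. 158.] frontL [591. 232.] frontR [694. 123.] tabend [641. 179.] [676. 143.] kf [599. 140.] kl [516. 196.] kr [585. 131.]
0.95 hingeL [514. 257.] hingeR [613. 158.] frontL [575. 214.] frontR [680. 106.] tabend [622. 157.] [657. 122.] kf [583. 128.] kl [510. 194.] kr [579. 130.]
1.11 hingeL [514. 257.] hingeR [613. 158.] frontL [556. 195.] frontR [663.  90.] tabend [599. 136.] [635. 101.] kf [565. 117.] kl [504. 194.] kr [573. 130.]
[577.64066437  96.25591692]
```

```bash
python3 -m creep '[-0.009,0.002,-0.002,0,0, -0.018,0.004,-0.004,0,0, -0.027,0.006,-0.006,0,0, -0.035,0.0075,-0.009,0,0, -0.043,0.009,-0.013,0,0, -0.050,0.0105,-0.017,0,0, -0.058,0.012,-0.022,0,0, -0.065,0.0135,-0.027,0,0, -0.072,0.015,-0.032,0,0]'
python3 - <<'E'
from h import *
shot('side','s3');a=cv2.imread('pics/s3.png')[130:300,150:350]
cv2.imwrite('pics/v3.png',cv2.resize(a,(600,510),interpolation=cv2.INTER_CUBIC))
print(bot.get_obs()['ft_force'])
E
```

```text
clock: 5.93
eef_pos: [0.5558, 0.1702, 0.2082]
tool_rot: [0.105, 0.994, 0.002, 0.004]
ft_force: [1.2, 0.6, 4.1]
grip_width: -0.0002
grasp_force: 1.6
[-0.39924107  1.17303835  1.66955105]
```

View pics/v3.png

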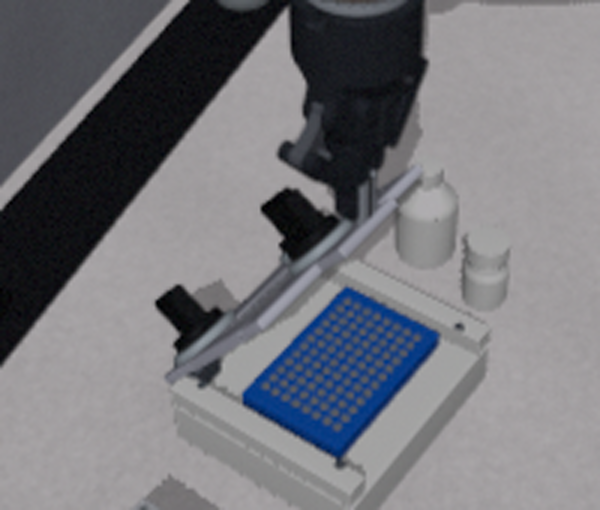

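The fingertip is on the tab (350,215), clear of the front knob (295,220). I'll carry on along the arc.

```bash
python3 -m creep '[-0.010,0.002,-0.009,0,0, -0.019,0.004,-0.0185,0,0, -0.027,0.006,-0.029,0,0, -0.035,0.0076,-0.0395,0,0, -0.042,0.009,-0.051,0,0, -0.048,0.0103,-0.063,0,0, -0.053,0.0113,-0.074,0,0, -0.058,0.0123,-0.086,0,0, -0.060,0.013,-0.093,0,0, -0.060,0.013,-0.093,0,0]'
```

```text
clock: 6.82
eef_pos: [0.4938, 0.1826, 0.1114]
tool_rot: [0.105, 0.994, 0.0, 0.0]
ft_force: [-0.2, 0.4, -0.1]
grip_width: -0.0002
grasp_force: 0.0
```

```bash
python3 -m creep '[-0.001,0,-0.006,0,0, -0.002,0,-0.012,0,0, -0.002,0.001,-0.017,0,0, -0.003,0.001,-0.022,0,0, -0.003,0.001,-0.026,0,0, -0.004,0.001,-0.030,0,0, -0.004,0.001,-0.033,0,0, -0.004,0.001,-0.036,0,0, -0.004,0.001,-0.038,0,0, -0.004,0.001,-0.039,0,0]'
python3 -m creep '[0,0,-0.001,0,0, 0,0,-0.002,0,0, 0,0,-0.003,0,0, 0,0,-0.004,0,0, 0,0,-0.004,0,0]'
```

```text
clock: 7.65
eef_pos: [0.4894, 0.1834, 0.0719]
tool_rot: [0.105, 0.994, -0.0, -0.0]
ft_force: [-0.8, 0.0, 1.6]
grip_width: -0.0001
grasp_force: 0.9
clock: 8.07
eef_pos: [0.4895, 0.1833, 0.0685]
tool_rot: [0.105, 0.994, -0.0, -0.0]
ft_force: [-2.4, 1.1, 3.4]
grip_width: -0.0001
grasp_force: 2.1
```

Next I'll press a little further and look for the force rise that shows the cover is shut.

```bash
python3 -m creep '[0,0,-0.001,0,0, 0,0,-0.002,0,0, 0,0,-0.002,0,0]'; python3 -m creep '[0,0,-0.001,0,0, 0,0,-0.001,0,0]'
```

```text
clock: 8.32
eef_pos: [0.4896, 0.1834, 0.0684]
tool_rot: [0.105, 0.994, 0.0, 0.0]
ft_force: [-6.2, -0.3, 16.4]
grip_width: 0.0004
grasp_force: 8.2
clock: 8.48
eef_pos: [0.4896, 0.1834, 0.0683]
tool_rot: [0.105, 0.994, 0.0, 0.001]
ft_force: [-7.9, -2.1, 22.7]
grip_width: -0.0002
grasp_force: 11.1
```

The cover is shut: z holds at 68.4 mm while the force rises. I'll lift, open the fingers and look with the wrist camera.

```bash
python3 -m creep '[0,0,0.02,0,0, 0,0,0.06,0,0, 0,0,0.1,0,0.045, 0,0,0.14,0,0.045, 0,0,0.18,0,0.045, 0,0,0.22,0,0.045, 0.03,-0.005,0.24,0,0.045, 0.04,-0.005,0.24,0,0.045, 0.04,-0.005,0.24,0,0.045]'
cat >> h.py <<'E'
from scipy.spatial.transform import Rotation
def wrist(name=None):
    o=bot.get_obs(); T=np.eye(4);T[:3,:3]=Rotation.from_quat(o['tool_rot']).as_matrix();T[:3,3]=o['eef_pos']
    c=shot('wrist',name); c['extrinsics']=np.linalg.inv(T@np.array(c['T_tool_cam'])); return c
E
python3 - <<'E'
from h import *
c=wrist('w4')
z=dict(knob_left_grip=.1055,knob_right_grip=.1055,knob_front_grip=.1055,cover_tab=.0685,cover_hinge=.0605)
for t in z:
    print(t,[(px(r).round(1).tolist(),round(r['score'],2),atz(c,px(r),z[t]).round(4)) for r in bot.place_of('wrist',t)[:2]])
s=shot('side')
for t in z:
    print('side',t,[(px(r).round(1).tolist(),round(r['score'],2),atz(s,px(r),z[t]).round(4)) for r in bot.place_of('side',t)[:2]])
E
```

```text
clock: 9.23
eef_pos: [0.5326, 0.1782, 0.3065]
tool_rot: [0.106, 0.994, 0.001, 0.002]
ft_force: [-0.8, -0.2, -0.3]
grip_width: 0.0449
grasp_force: 0.0
knob_left_grip [([323.0, 258.6], 0.62, array([0.6372, 0.2138, 0.1055]))]
knob_right_grip [([230.3, 252.3], 0.57, array([0.6038, 0.1005, 0.1055]))]
knob_front_grip [([275.9, 180.9], 0.64, array([0.5267, 0.1765, 0.1055]))]
cover_tab [([277.5, 142.6], 0.62, array([0.4855, 0.1872, 0.0685]))]
cover_hinge [([277.0, 265.7], 0.78, array([0.6563, 0.1493, 0.0605]))]
side knob_left_grip []
side knob_right_grip [([261.1, 209.5], 0.61, array([0.6018, 0.1003, 0.1055]))]
side knob_front_grip [([280.9, 242.4], 0.59, array([0.5263, 0.1738, 0.1055]))]
side cover_tab [([298.2, 264.4], 0.96, array([0.4823, 0.1863, 0.0685])), ([194.2, 344.1], 0.64, array([0.5936, 0.4215, 0.0685]))]
side cover_hinge [([236.0, 228.7], 0.67, array([0.6487, 0.1368, 0.0605]))]
```

View pics/w4.png

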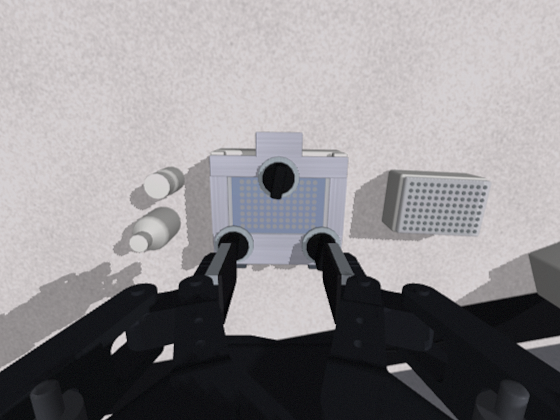

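The cover is shut and the front knob's bar shows at (278,180), but the fingers hide the rear bars. I'll shut the fingers for a clear look.

```bash
python3 -m creep '[0.02,0,-0.04,0,0, 0.02,-0.005,-0.06,0,0, 0.02,-0.005,-0.06,0,0, 0.02,-0.005,-0.06,0,0, 0.02,-0.005,-0.06,0,0]'
python3 - <<'E'
from h import *
c=wrist('w5')
for t in ('left','right','front'):
    print(t,[(px(r).round(1).tolist(),round(r['score'],2),atz(c,px(r),.1055).round(4)) for r in bot.place_of('wrist','knob_%s_grip'%t)[:2]])
# rectified top-down at bar top plane z=.1125, clamp-aligned: 4 px/mm? 3px/mm
K,E=P(c);yaw=-.21;x,y=.573,.1665
out=[]
for n,(kx,ky) in dict(left=(.633,.215),right=(.606,.099),front=(.527,.176)).items():
    u=np.arange(-.05,.05,.0004);gx,gy=np.meshgrid(u,u) # cols: -y left->right ; rows: -x
    lx,ly=-gy,-gx
    X=np.stack([kx+np.cos(yaw)*lx-np.sin(yaw)*ly,ky+np.sin(yaw)*lx+np.cos(yaw)*ly,np.full_like(lx,.1125)],-1)
    q=(X@E[:3,:3].T+E[:3,3])@K.T;q=(q[...,:2]/q[...,2:]).astype(np.float32)
    im=cv2.remap(c['pixels'],q[...,0],q[...,1],cv2.INTER_LINEAR)[:,:,::-1].copy()
    im=cv2.convertScaleAbs(im,alpha=2.0)
    out.append(im)
cv2.imwrite('pics/r5.png',cv2.resize(np.hstack(out),(780,260)))
E
```

```text
clock: 10.25
eef_pos: [0.55, 0.1737, 0.2468]
tool_rot: [0.105, 0.994, 0.0, 0.001]
ft_force: [0.1, 1.0, 1.1]
grip_width: 0.0003
grasp_force: 0.0
left [([332.4, 265.3], 0.93, array([0.6342, 0.2141, 0.1055]))]
right [([220.2, 262.0], 0.63, array([0.6056, 0.0989, 0.1055]))]
front [([278.0, 176.0], 0.58, array([0.5291, 0.1777, 0.1055]))]
```

View pics/r5.png

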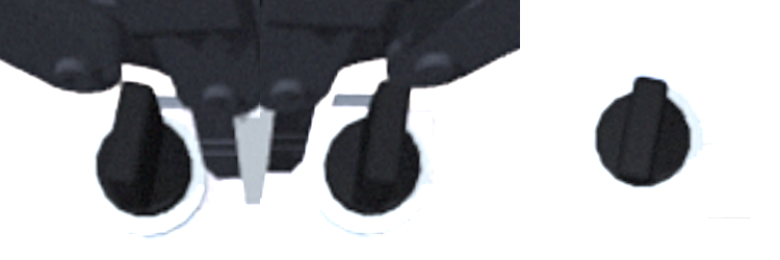

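The bars are turned about 0.2 rad clockwise, and the knob positions agree across the views. I'll do the left knob now.

```bash
python3 -m creep '[0.03,0.015,0,-0.1,0.045, 0.06,0.03,0,-0.2,0.045, 0.0835,0.041,0,-0.2,0.045, 0.0835,0.041,-0.03,-0.2,0.045, 0.0835,0.041,-0.06,-0.2,0.045, 0.0835,0.041,-0.06,-0.2,0.045]'
python3 - <<'E'
from h import *
c=wrist('w6')
print([(px(r).round(1).tolist(),round(r['score'],2),atz(c,px(r),.1055).round(4)) for r in bot.place_of('wrist','knob_left_grip')[:2]])
a=c['pixels'][150:420,130:430,::-1]
cv2.imwrite('pics/v6.png',cv2.resize(cv2.convertScaleAbs(a,alpha=1.7,beta=10),(600,540)))
E
```

```text
clock: 10.95
eef_pos: [0.6301, 0.2137, 0.1785]
tool_rot: [0.204, 0.979, -0.003, -0.005]
ft_force: [-0.9, -0.1, -2.2]
grip_width: 0.0451
grasp_force: 0.0
[([281.5, 222.0], 0.94, array([0.6334, 0.2143, 0.1055]))]
```

View pics/v6.png

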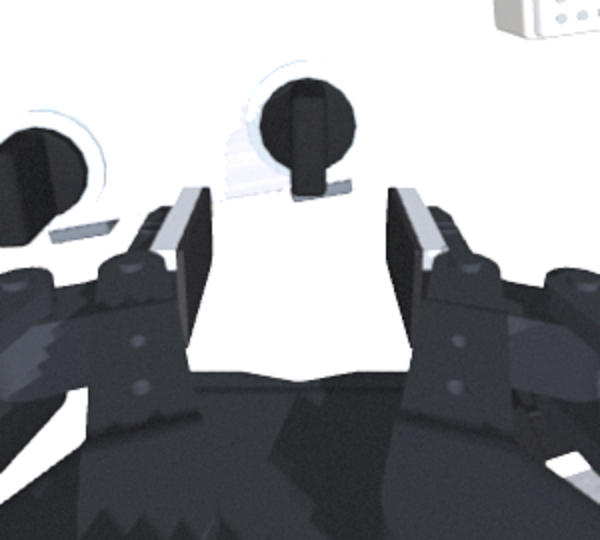

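The left bar (308,140 in the crop) is aligned with and centred between the fingers. I'll descend, grip and read back.

```bash
python3 -m creep '[0,0,-0.03,0,0.045, 0,0,-0.06,0,0.045, 0,0,-0.08,0,0.045, 0,0,-0.098,0,0.045, 0,0,-0.098,0,0, 0,0,-0.098,0,0, 0,0,-0.098,0,0, 0,0,-0.098,0,0, 0,0,-0.098,0,0]'
```

```text
clock: 11.8
eef_pos: [0.6348, 0.215, 0.0906]
tool_rot: [0.204, 0.979, 0.001, 0.002]
ft_force: [-1.8, -0.5, 5.0]
grip_width: 0.0127
grasp_force: 62.3
```

```bash
python3 -m creep '[0,0,0,-0.1,0, 0,0,0,-0.2,0, 0,0,0,-0.3,0, 0,0,0,-0.4,0, 0,0,0,-0.5,0, 0,0,0,-0.6,0, 0,0,0,-0.7,0, 0,0,0,-0.8,0, 0,0,0,-0.9,0, 0,0,0,-1.0,0]'; python3 -m creep '[0,0,0,-0.1,0, 0,0,0,-0.2,0, 0,0,0,-0.3,0, 0,0,0,-0.35,0, 0,0,0,-0.38,0, 0,0,0,-0.38,0, 0,0,0,-0.38,0]'; python3 -c "
from h import *
o=bot.get_obs();q=o['tool_rot'];print(2*np.arctan2(q[1],q[0])-np.pi/2,o['ft_torque'],o['joint_pos'])"
```

```text
clock: 12.63
eef_pos: [0.6341, 0.2146, 0.0906]
tool_rot: [0.65, 0.76, 0.001, 0.001]
ft_force: [-3.1, -1.6, 7.9]
grip_width: 0.0127
grasp_force: 62.8
clock: 13.22
eef_pos: [0.6338, 0.2146, 0.0906]
tool_rot: [0.781, 0.625, 0.001, 0.001]
ft_force: [-2.4, -1.9, 7.8]
grip_width: 0.0126
grasp_force: 62.8
-0.22029241693087642 [-0.35581533  0.86762506 -0.06857974] [ 3.26497865e-01  6.56000217e-01  2.80439819e-01  1.19230220e+00
 -1.31594252e-04  2.11758642e+00]
```

```bash
python3 -m creep '[0,0,0,-0.03,0, 0,0,0,-0.06,0, 0,0,0,-0.06,0]'; python3 -c "
from h import *
o=bot.get_obs();q=o['tool_rot'];print(2*np.arctan2(q[1],q[0])-np.pi/2,o['ft_torque'])"
```

```text
clock: 13.47
eef_pos: [0.6338, 0.2146, 0.0906]
tool_rot: [0.798, 0.602, 0.001, 0.001]
ft_force: [-2.7, -1.8, 7.4]
grip_width: 0.0127
grasp_force: 66.1
-0.2779355391759659 [-0.39942646  0.77232829  1.06547839]
```

The torque has risen to 1.07 N m, so the left knob is at its stop. I'll release it and go to the right knob.

```bash
python3 -m creep '[0,0,0,0,0.045, 0,0,0,0,0.045, 0,0,0,0,0.045, 0,0,0.03,0,0.045, 0,0,0.06,0,0.045, 0,0,0.09,0.1,0.045, 0,-0.03,0.09,0.2,0.045, -0.01,-0.06,0.09,0.3,0.045, -0.02,-0.09,0.09,0.4,0.045, -0.0275,-0.1155,0.09,0.5,0.045]'
python3 -m creep '[0,0,0,0.1,0.045, 0,0,0,0.2,0.045, 0,0,0,0.3,0.045, 0,0,0,0.4,0.045, 0,0,0,0.5,0.045, 0,0,0,0.6,0.045, 0,0,0,0.7,0.045, 0,0,0,0.8,0.045, 0,0,0,0.9,0.045, 0,0,0,0.92,0.045]'
python3 - <<'E'
from h import *
c=wrist('w7');q=bot.get_obs()['tool_rot'];print(2*np.arctan2(q[1],q[0])-np.pi/2)
for k in('left','right'):print([(px(r).round(1).tolist(),round(r['score'],2),atz(c,px(r),.1055).round(4)) for r in bot.place_of('wrist','knob_%s_grip'%k)[:2]])
a=c['pixels'][150:420,130:560,::-1]
cv2.imwrite('pics/v7.png',cv2.resize(cv2.convertScaleAbs(a,alpha=1.7,beta=10),(800,502)))
E
```

```text
clock: 14.3
eef_pos: [0.6051, 0.0974, 0.1773]
tool_rot: [0.623, 0.782, -0.0, 0.0]
ft_force: [-0.1, -0.4, -0.4]
grip_width: 0.0449
grasp_force: 0.0
clock: 15.13
eef_pos: [0.6058, 0.0989, 0.1771]
tool_rot: [0.213, 0.977, 0.0, -0.0]
ft_force: [0.2, 0.7, -0.2]
grip_width: 0.0456
grasp_force: 0.0
1.1399833629426808
[([434.9, 192.4], 0.92, array([0.6359, 0.2134, 0.1055]))]
[([280.0, 222.2], 0.78, array([0.6091, 0.0988, 0.1055]))]
```

View pics/v7.png

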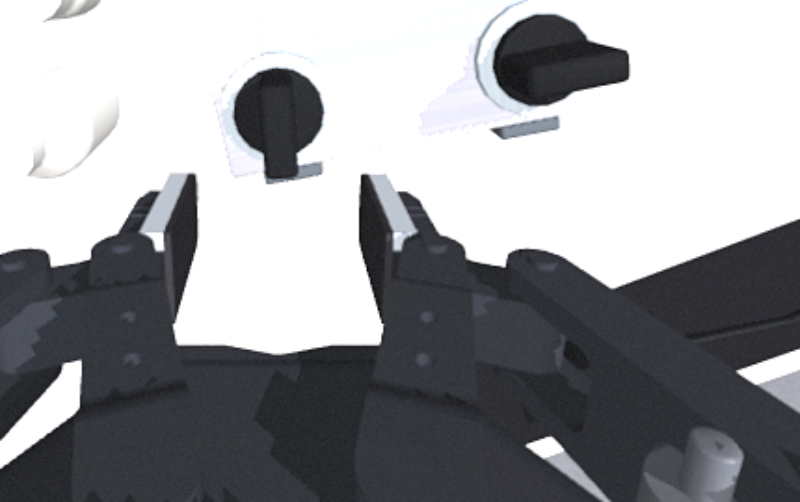

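The left knob lies along the hinge (565,65). The right bar (280,125) is aligned between the fingers.

```bash
python3 -m creep '[0.001,0,-0.03,0,0.045, 0.001,0,-0.06,0,0.045, 0.001,0,-0.075,0,0.045, 0.001,0,-0.089,0,0.045, 0.001,0,-0.089,0,0, 0.001,0,-0.089,0,0, 0.001,0,-0.089,0,0, 0.001,0,-0.089,0,0, 0.001,0,-0.089,0,0]'; python3 -m creep '[0,0,0,-0.1,0, 0,0,0,-0.2,0, 0,0,0,-0.3,0, 0,0,0,-0.4,0, 0,0,0,-0.5,0, 0,0,0,-0.6,0, 0,0,0,-0.7,0, 0,0,0,-0.8,0, 0,0,0,-0.9,0, 0,0,0,-1.0,0]'; python3 -m creep '[0,0,0,-0.1,0, 0,0,0,-0.2,0, 0,0,0,-0.3,0, 0,0,0,-0.35,0, 0,0,0,-0.38,0, 0,0,0,-0.41,0, 0,0,0,-0.41,0]'; python3 -c "
from h import *
o=bot.get_obs();q=o['tool_rot'];print(2*np.arctan2(q[1],q[0])-np.pi/2,o['ft_torque'])"
```

```text
clock: 16.03
eef_pos: [0.6068, 0.0987, 0.0889]
tool_rot: [0.214, 0.977, -0.0, 0.0]
ft_force: [-1.6, -1.8, -1.4]
grip_width: 0.0131
grasp_force: 61.2
clock: 16.87
eef_pos: [0.607, 0.0988, 0.0889]
tool_rot: [0.658, 0.753, 0.0, 0.0]
ft_force: [0.0, -1.4, -2.7]
grip_width: 0.0126
grasp_force: 61.2
clock: 17.45
eef_pos: [0.6071, 0.0988, 0.0889]
tool_rot: [0.795, 0.606, 0.0, 0.001]
ft_force: [-0.2, -2.0, -2.0]
grip_width: 0.013
grasp_force: 63.8
-0.2688220911268857 [-0.41611266 -0.00437112  0.76803831]
```

The right knob is at its stop too (0.77 N m). Front knob next.

```bash
python3 -m creep '[0,0,0,0,0.045, 0,0,0,0,0.045, 0,0,0,0,0.045, 0,0,0.03,0,0.045, 0,0,0.06,0,0.045, 0,0,0.09,0.1,0.045, -0.02,0.02,0.09,0.2,0.045, -0.04,0.04,0.09,0.3,0.045, -0.06,0.06,0.09,0.4,0.045, -0.0785,0.0775,0.09,0.5,0.045]'
python3 -m creep '[0,0,0,0.1,0.045, 0,0,0,0.2,0.045, 0,0,0,0.3,0.045, 0,0,0,0.4,0.045, 0,0,0,0.5,0.045, 0,0,0,0.6,0.045, 0,0,0,0.7,0.045, 0,0,0,0.8,0.045, 0,0,0,0.9,0.045, 0,0,0,0.93,0.045]'
python3 - <<'E'
from h import *
c=wrist('w8');q=bot.get_obs()['tool_rot'];print(2*np.arctan2(q[1],q[0])-np.pi/2)
for k in('front',):print([(px(r).round(1).tolist(),round(r['score'],2),atz(c,px(r),.1055).round(4)) for r in bot.place_of('wrist','knob_%s_grip'%k)[:2]])
a=c['pixels'][150:420,130:560,::-1]
cv2.imwrite('pics/v8.png',cv2.resize(cv2.convertScaleAbs(a,alpha=1.7,beta=10),(800,502)))
E
```

```text
clock: 18.28
eef_pos: [0.5277, 0.1776, 0.1793]
tool_rot: [0.619, 0.785, 0.001, 0.0]
ft_force: [0.6, 0.2, -0.2]
grip_width: 0.045
grasp_force: 0.0
clock: 19.12
eef_pos: [0.5286, 0.1767, 0.1791]
tool_rot: [0.202, 0.979, 0.001, 0.001]
ft_force: [0.0, 0.7, 0.3]
grip_width: 0.045
grasp_force: 0.0
1.1626730618905627
[([279.2, 218.2], 0.86, array([0.5294, 0.1772, 0.1055]))]
```

View pics/v8.png

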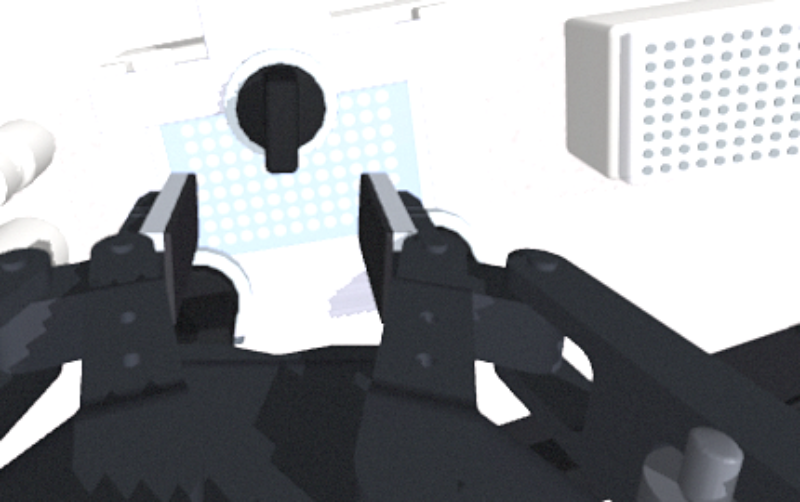

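The front bar (282,120) is aligned and centred. I'll descend, grip and turn.

```bash
python3 -m creep '[0,0,-0.03,0,0.045, 0,0,-0.06,0,0.045, 0,0,-0.075,0,0.045, 0,0,-0.089,0,0.045, 0,0,-0.089,0,0, 0,0,-0.089,0,0, 0,0,-0.089,0,0, 0,0,-0.089,0,0, 0,0,-0.089,0,0]'; python3 -m creep '[0,0,0,-0.1,0, 0,0,0,-0.2,0, 0,0,0,-0.3,0, 0,0,0,-0.4,0, 0,0,0,-0.5,0, 0,0,0,-0.6,0, 0,0,0,-0.7,0, 0,0,0,-0.8,0, 0,0,0,-0.9,0, 0,0,0,-1.0,0]'; python3 -m creep '[0,0,0,-0.1,0, 0,0,0,-0.2,0, 0,0,0,-0.3,0, 0,0,0,-0.36,0, 0,0,0,-0.40,0, 0,0,0,-0.43,0, 0,0,0,-0.43,0]'; python3 -c "
from h import *
o=bot.get_obs();q=o['tool_rot'];print(2*np.arctan2(q[1],q[0])-np.pi/2,o['ft_torque'])"
```

```text
clock: 19.97
eef_pos: [0.529, 0.1777, 0.0902]
tool_rot: [0.204, 0.979, 0.001, 0.001]
ft_force: [0.7, 4.5, -3.3]
grip_width: 0.0126
grasp_force: 62.0
clock: 20.8
eef_pos: [0.5288, 0.1777, 0.0902]
tool_rot: [0.65, 0.76, 0.001, -0.0]
ft_force: [1.3, 5.1, -3.1]
grip_width: 0.0126
grasp_force: 62.1
clock: 21.38
eef_pos: [0.5287, 0.1778, 0.0902]
tool_rot: [0.795, 0.607, 0.001, -0.0]
ft_force: [0.3, 5.1, -2.7]
grip_width: 0.0125
grasp_force: 63.7
-0.267428917941428 [1.08894911 0.01846365 0.99829115]
```

The front knob is at its stop (1.0 N m). I'll release, lift, back away to the start side and check.

```bash
python3 -m creep '[0,0,0,0,0.045, 0,0,0,0,0.045, 0,0,0,0,0.045, 0,0,0.03,0,0.045, 0,0,0.06,0,0.045, 0,0,0.09,0,0.045, 0,0,0.12,0,0.045, 0,0,0.15,0,0.045, -0.04,-0.04,0.18,0,0.045, -0.08,-0.08,0.18,0,0.045]'
python3 -m creep '[-0.03,-0.03,0,0,0.045, -0.06,-0.06,0,0,0.045, -0.08,-0.10,0,0,0.045, -0.10,-0.14,0,0,0.045, -0.12,-0.18,0,0,0.045, -0.14,-0.22,0,0,0.045, -0.14,-0.26,0,0,0.045, -0.14,-0.30,0,0,0.045, -0.14,-0.32,0,0,0.045, -0.14,-0.32,0,0,0.045]'
python3 - <<'E'
from h import *
s=shot('side','s9');t=shot('top','t9')
a=s['pixels'][130:410,100:400,::-1];b=t['pixels'][90:300,90:370,::-1]
v=np.zeros((373,800,3),np.uint8);v[:300,:400]=cv2.resize(b,(400,300));v[:,400:]=cv2.resize(a,(400,373))
cv2.imwrite('pics/v9.png',cv2.convertScaleAbs(v,alpha=1.4))
for k in('tip_box','bottle_large','bottle_small'):
    print(k,[atz(t,px(q),0).round(3) for q in bot.place_of('top',k)[:1]],[atz(s,px(q),0).round(3) for q in bot.place_of('side',k)[:1]])
E
```

```text
clock: 22.22
eef_pos: [0.4754, 0.1215, 0.268]
tool_rot: [0.795, 0.606, 0.003, 0.002]
ft_force: [0.5, -0.4, 1.2]
grip_width: 0.0451
grasp_force: 0.0
clock: 23.05
eef_pos: [0.3323, -0.2039, 0.265]
tool_rot: [0.798, 0.602, -0.001, 0.002]
ft_force: [0.6, -0.1, 0.1]
grip_width: 0.0448
grasp_force: 0.0
tip_box [array([0.627, 0.388, 0.   ])] [array([0.622, 0.388, 0.   ])]
bottle_large [array([ 0.574, -0.019,  0.   ])] [array([ 0.577, -0.015,  0.   ])]
bottle_small [array([0.507, 0.017, 0.   ])] [array([0.512, 0.017, 0.   ])]
```

View pics/v9.png

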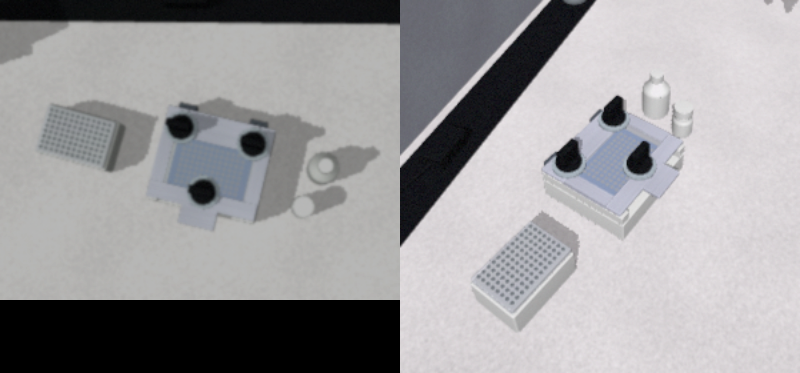

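The cover is flat, all three bars lie along the hinge, and the box and bottles haven't moved.

```bash
python3 -c "
from workcell import bot
print(bot.job_done())"
```

```text
the job is handed in; nothing more can be done
None
```

The cover is shut, the left, right and then front knobs are turned clockwise to their end stops, the tip box and bottles stand where they were, and the job was handed in at about 23 s of the 72 s allowed; no verdict came back.

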